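# Stopper the washer jars

## Robot

A 6-joint arm with a two-finger parallel gripper is mounted at the origin on a cart in front of the work surface, level with it; the furniture and walls round the work are solid. World frame = base frame: x ahead of the robot, y to its left, z up, the work surface at z = 0. Lengths are in m, angles in rad, forces in N, time in s.
With the tool pointing down it reaches from about 0.4 to 0.825 m from the base axis. Payload 7 kg.
Tool frame: the origin (TCP) lies at the very end of the fingers, on their centre line; the grasp point (between the pads) lies arm.grip_point_offset behind it (arm.grip_point_offset is the distance from the TCP to the grasp point, in m); z points along the fingers, y is the line along which they close (so a half turn about z gives the same grasp; the last joint's range is limited). The gripper opens to 88 mm and grips with 3 to 60 N. Pads are 19 mm wide; open, the fingers measure 130 mm over their backs; the gripper's body (78 mm by 193 mm) begins 47 mm behind the grasp point.
Start: joints at [-0.842, 0.359, 0.012, 0, -1.224, -0.288], TCP at [0.288, -0.61, 0.227] pointing down, gripper open.
Joint ranges: [-3.07, 3.07], [-1.43, 2.12], [-1.02, 1.25], [-3.03, 1.67], [-3.05, -0], [-3.03, 3.03]. Speed limits (rad/s): [2.39, 2.39, 3.01, 3.14, 3.14, 3.14].

## Interface

Orientations are given as a 3x3 rotation matrix whose columns are the frame's x, y, z axes.
In Python, from plant import arm gives the robot as it stands.
- The arm moves only by the tool apply_moves, never from a script. Its argument "plan" is a list of rows, each a list of 3 entries, a list of its own where there are three numbers: the finger opening in mm, from 0 to 87.6, then the shift along the tool's x, y, z in mm, then the turn about the tool's z in rad. A call has 1 to 12 rows; each row is the pose to reach, as a shift and turn from the pose commanded when the call began, along the tool's axes at that moment; what a row does not reach only later rows make up. A row lasts 1/12 s, in which the tool goes at most 41.7 mm and 7.16 degrees, less where a joint would pass 70% of its speed; a pose out of reach is approached as far as the arm can. A call with a gripper value outside its range is refused whole. The fingers move at their own pace and stop on an object; the grip force is fixed at half the most. Time passes only in rows, so rows that repeat a pose let the fingers close. It gives the time, the measured TCP pose, the force, the opening and the grip force at its end, in the units of the state.
- arm.get_obs(): the state, without advancing time (a new reading comes with each control period).
- arm.snapshot(name): name is "scene" or "top" or "wrist"; returns the picture (384x512x3 uint8, red, green, blue); there is no depth.
- arm.camera_info(name): a dict with "intrinsics" (3x3 intrinsics, pixels), "dist" ([k1, k2, p1, p2, k3] as OpenCV has them; the pictures are not rectified), "eye" and "attitude" of the camera in the world. Camera axes: x right, y up, looking along -z (the intrinsics and any distortion apply to the point x, -y, -z); pixel columns grow to the right and rows downward; lengths in m; the calibration is good to about 2 mm. A picture is of the moment at which its call begins: read the wrist's pose just before it. camera_info takes no time and is no camera call; for the wrist camera it gives the pose at the moment of the call.
- arm.close_job(): hands the job in; it is judged then, once.
Trained networks look in the newest picture that a camera, given by its name, has taken for a name from the list of things; names that differ only in an ending like _2 or _b are one class to them, and where a whole thing is asked for, a point or a joint stands for the part that bears it (a point fixed in the world has none). Each returns a list of dicts, best first, with "score" (0 to 1); they miss things now and then, are a little off and sometimes report something else, mostly with a low value. They report only what shows in the picture. A call takes as long as a camera call. They do not tell look-alikes from the thing itself.
- arm.silhouettes(name, camera): "region" (384x512 bool, what is visible of it) and "rect" ([centre column, centre row, width, height] in pixels, round what is visible of it).
The state is a dict: "time_s": time; "qpos": joint angles; "qd": joint speeds; "joint_efforts": joint torques, N m; "tcp_pos": TCP position; "ee_rot": TCP orientation; "force": force on the tool from outside, world axes, zero at the start; "ft_torque": the same for the moment, N m; "finger_gap": finger opening in m; "finger_force": force on a finger pad.
Only numpy, scipy, OpenCV 4.12 (cv2) and the standard library are available. Lean on these libraries where they do the work, as an engineer would, in place of code of your own. Each camera call takes 0.05 s, during which the arm holds its last target. There are 200 camera calls.

## Task

Close the four open stoneware jars: put into each mouth the knobbed cork stopper whose size fits it, all the way in and level so that its flange rests on the rim. Leave the jars and the two plain wine corks standing where they are.

Things in the scene. Friction and masses are not known exactly. Their poses are not given: they have to be found in the camera images.
- stopper_small: loose cork stopper with wooden knob, the smallest of four differing only in width; 56 mm tall, upright on its plug. Tapered plug 20 mm across at the foot, 29 at its top, 16 tall; flange 46 mm across at 16 to 24 mm height; knob: 24 mm thick cylinder at 24 to 56 mm height. Origin at the centre of its foot, z up. Fits the 36 mm mouth with 3.5 mm play all round; fully in, its origin is 32 mm above the table. About 30 g.
- stopper_medium: loose cork stopper with wooden knob, second smallest of four differing only in width; 56 mm tall, upright on its plug. Tapered plug 33 mm across at the foot, 42 at its top, 16 tall; flange 59 mm across at 16 to 24 mm height; knob: 24 mm thick cylinder at 24 to 56 mm height. Origin at the centre of its foot, z up. Fits the 49 mm mouth with 3.5 mm play all round; fully in, its origin is 32 mm above the table. About 43 g.
- stopper_large: loose cork stopper with wooden knob, second largest of four differing only in width; 56 mm tall, upright on its plug. Tapered plug 46 mm across at the foot, 55 at its top, 16 tall; flange 72 mm across at 16 to 24 mm height; knob: 24 mm thick cylinder at 24 to 56 mm height. Origin at the centre of its foot, z up. Fits the 62 mm mouth with 3.5 mm play all round; fully in, its origin is 32 mm above the table. About 56 g.
- stopper_largest: loose cork stopper with wooden knob, the largest of four differing only in width; 56 mm tall, upright on its plug. Tapered plug 59 mm across at the foot, 68 at its top, 16 tall; flange 85 mm across at 16 to 24 mm height; knob: 24 mm thick cylinder at 24 to 56 mm height. Origin at the centre of its foot, z up. Fits the 75 mm mouth with 3.5 mm play all round; fully in, its origin is 32 mm above the table. About 69 g.
- jar_small: open white stoneware jar with three brass washers lying inside, the smallest of four that differ only in width; round, 48 mm across, 48 mm tall, mouth 36 mm across (wall 6 mm, floor 6 mm thick), loose, about 350 g. Origin at the centre of its underside on the table, z up.
- jar_medium: open white stoneware jar with three brass washers lying inside, second smallest of four that differ only in width; round, 61 mm across, 48 mm tall, mouth 49 mm across (wall 6 mm, floor 6 mm thick), loose, about 415 g. Origin at the centre of its underside on the table, z up.
- jar_large: open white stoneware jar with three brass washers lying inside, second largest of four that differ only in width; round, 74 mm across, 48 mm tall, mouth 62 mm across (wall 6 mm, floor 6 mm thick), loose, about 480 g. Origin at the centre of its underside on the table, z up.
- jar_largest: open white stoneware jar with three brass washers lying inside, the largest of four that differ only in width; round, 87 mm across, 48 mm tall, mouth 75 mm across (wall 6 mm, floor 6 mm thick), loose, about 545 g. Origin at the centre of its underside on the table, z up.
- wine_cork_a: plain wine cork without knob or flange, 24 mm thick, 42 mm tall, standing upright and loose among the other things; a bystander, to be left standing. Origin at the centre of its underside, z up. It stands further to the robot's left (+y) than the other one.
- wine_cork_b: plain wine cork without knob or flange, 24 mm thick, 42 mm tall, standing upright and loose among the other things; a bystander, to be left standing. Origin at the centre of its underside, z up. It stands further to the robot's right (-y) than the other one.
Not all that is in view belongs to the job. Leave any red look-alike of the jar_small alone.

How it is judged:
At the end, for the whole second after the job is handed in: Each of the four stoppers sits in the jar of its own size: centred within 8 mm, flange within about 3.5 mm of the rim, upright within 5 degrees, released and at rest. All jars stand upright (3.5 degrees) within 40 mm of where they were; both wine corks stand upright within 30 mm of where they were (horizontal distance between stopper_small and jar_small below 0.008 m and z of stopper_small in the frame of jar_small between 0.028 and 0.0355 m and distance of each of jar_small, jar_medium, jar_large, jar_largest from where it was at the start of the episode below 0.04 m and angle between each of stopper_small, stopper_medium, stopper_large, stopper_largest's own z axis and vertical below 0.09 rad and angle between each of jar_small, jar_medium, jar_large, jar_largest's own z axis and vertical below 0.06 rad and linear speed of each of stopper_small, jar_small, stopper_medium, jar_medium, stopper_large, jar_large, stopper_largest, jar_largest below 0.02 m/s and horizontal distance between stopper_medium and jar_medium below 0.008 m and z of stopper_medium in the frame of jar_medium between 0.028 and 0.0355 m and horizontal distance between stopper_large and jar_large below 0.008 m and z of stopper_large in the frame of jar_large between 0.028 and 0.0355 m and horizontal distance between stopper_largest and jar_largest below 0.008 m and z of stopper_largest in the frame of jar_largest between 0.028 and 0.0355 m and distance of each of wine_cork_a, wine_cork_b from where it was at the start of the episode below 0.03 m and angle between each of wine_cork_a, wine_cork_b's own z axis and vertical below 0.2 rad); the robot touches nothing.
It fails at once if a jar is pushed more than 40 mm from its place (distance of any of jar_small, jar_medium, jar_large, jar_largest from where it was at the start of the episode above 0.04 m).
It fails at once if a jar is tipped (angle between any of jar_small, jar_medium, jar_large, jar_largest's own z axis and vertical above 0.35 rad).
It fails at once if a wine cork is knocked over (angle between any of wine_cork_a, wine_cork_b's own z axis and vertical above 0.6 rad).
It also fails if it takes over 106 s, if anything falls off the work surface, if the arm or the gripper's body presses on something with over 40 N, if the wrist force passes 120 N, or if a joint passes its speed limit or range.

## Working session

There is one attempt and no reset: what is moved stays moved. The work goes in short steps, Python scripts to look and compute and a tool call to move; the robot and the scene stay as the last step left them, time stands still between calls to the robot, and variables do not carry over. Pictures are saved under pics/ and viewed, at most 14 in all, crops included, and the job is handed in when it is done.

Besides the shell and the picture viewer there is one more tool, called as a command line: name --argument value ..., lists and objects as JSON in quotes. apply_moves: Moves the arm, as the interface text tells. Its arguments: {"type":"object","properties":{"plan":{"type":"array","items":{"type":"array"}}},"required":["plan"]}

```bash
mkdir -p pics; cat > h.py <<'E'
import numpy as np, cv2
from plant import arm
def save(cam,fn,crop=None,scale=1):
    im=arm.snapshot(cam)
    o=im if crop is None else im[crop[1]:crop[3],crop[0]:crop[2]]
    o=cv2.resize(o,None,fx=scale,fy=scale,interpolation=cv2.INTER_CUBIC)
    cv2.imwrite('pics/'+fn,o[:,:,::-1]); return im
def ray(cam,uv,info=None):
    c=info or arm.camera_info(cam)
    p=cv2.undistortPoints(np.array(uv,float).reshape(-1,1,2),np.array(c['intrinsics'],float),np.array(c['dist'],float)).reshape(-1,2)
    d=np.c_[p[:,0],-p[:,1],-np.ones(len(p))]@np.array(c['attitude']).T
    return np.array(c['eye']),d
def toz(cam,uv,z,info=None):
    e,d=ray(cam,uv,info); return e+d*((z-e[2])/d[:,2])[:,None]
E
python3 - <<'E'
from h import *
save('top','top.png',scale=1.5);save('scene','scene.png',scale=1.5)
print(arm.grip_point_offset,arm.get_obs())
for c in('top','scene','wrist'):
    i=arm.camera_info(c);print(c,i)
for n in ['stopper_small','stopper_medium','stopper_large','stopper_largest','jar_small','jar_medium','jar_large','jar_largest','wine_cork_a']:
    for r in arm.silhouettes(n,'top'): print(n,round(r['score'],2),np.round(r['rect'],1))
E
```

```text
0.0188 {'time_s': 0.1, 'qpos': array([-8.41924065e-01,  3.59311087e-01,  1.11755140e-02, -2.82941877e-04,
       -1.22411871e+00, -2.88092471e-01]), 'qd': array([-0.00068358, -0.00150325,  0.00144921,  0.00207461,  0.00037437,
       -0.00142938]), 'joint_efforts': array([-4.19662902e-04, -5.84163666e+01,  2.93751723e+01,  7.01548576e+00,
        1.01069076e-02, -5.22860773e-05]), 'tcp_pos': array([ 0.28776685, -0.61011196,  0.2257346 ]), 'ee_rot': array([[-9.04460278e-01, -4.26557158e-01, -7.72536295e-04],
       [-4.26557828e-01,  9.04459408e-01,  1.26475549e-03],
       [ 1.59237214e-04,  1.47345250e-03, -9.99998902e-01]]), 'force': array([-0.11423216, -0.15349554, -0.6960741 ]), 'ft_torque': array([-0.00376127,  0.00911873,  0.01046621]), 'finger_force': 0.0, 'finger_gap': 0.0874546698211452}
top {'intrinsics': array([[386.91494791,   0.        , 263.5373682 ],
       [  0.        , 386.91494791, 196.11279289],
       [  0.        ,   0.        ,   1.        ]]), 'dist': array([-0.07132032,  0.        ,  0.        ,  0.        ,  0.        ]), 'eye': array([ 0.25622342, -0.190520
[... 972 characters left out ...]
0.425526  , -0.86819262, -0.25528261],
       [ 0.90494169, -0.40735108, -0.12306757],
       [ 0.00285671, -0.28338433,  0.95900217]])}
stopper_small 0.61 [236.9 213.4  19.   15.1]
stopper_medium 0.57 [146.8 175.2  18.6  16.3]
stopper_large 0.84 [135.7 222.8  19.5  21.3]
stopper_large 0.71 [188.4 171.8  32.1  32.5]
stopper_large 0.39 [235.8 211.3  19.5   9.4]
stopper_largest 0.56 [185.4 216.9  27.3  22.7]
jar_small 0.63 [292.9 172.9  12.4  15.6]
jar_small 0.55 [340.1 194.2  16.   15.6]
jar_small 0.46 [256.6 231.   16.2  16. ]
jar_medium 0.79 [297.2 215.2  19.1  15. ]
jar_large 0.9 [236.9 176.3  17.8  22. ]
jar_largest 0.81 [188.2 172.   30.5  29. ]
wine_cork_a 0.47 [266.9 196.    6.5  10. ]
```

View pics/top.png

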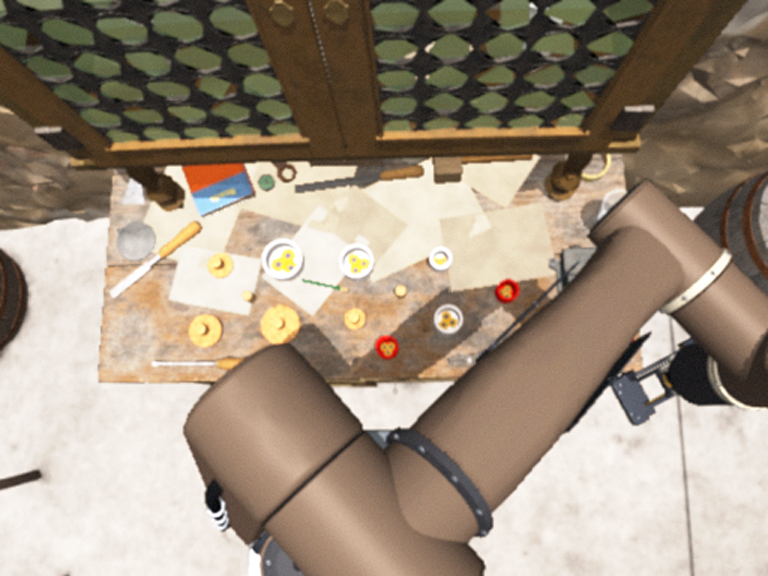

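View pics/scene.png

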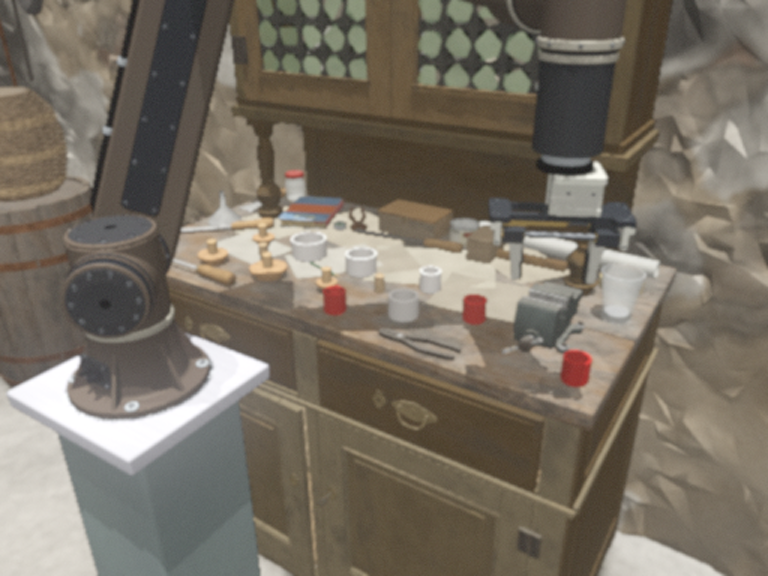

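The top view shows (in 1.5x pixels) four stoppers at (354,319), (220,264), (205,330) and (280,324). White jars are at (441,258), (448,319), (356,261) and (283,259), and corks at (249,296) and (400,291). The red cups at (388,347) and (507,291) are the look-alikes, so I'll leave them alone.

```bash
python3 - <<'E'
from h import *
im=arm.snapshot('top')
J={'jar1':(441,258,48,48),'jar2':(448,319,61,48),'jar3':(356,261,74,48),'jar4':(283,259,87,48)}
S={'st?a':(354,319,46,24),'st?b':(220,264,59,24),'st?c':(205,330,72,24),'st?d':(280,324,85,24),'corkA':(249,296,24,42),'corkB':(400,291,24,42)}
hsv=cv2.cvtColor(im,cv2.COLOR_RGB2HSV)
for n,(u,v,d,z) in {**J,**S}.items():
    p=toz('top',[(u/1.5,v/1.5)],z/1000)[0]
    print(n,np.round(p,3),'r',round(np.hypot(*p[:2]),3),hsv[int(v/1.5)-0,int(u/1.5)])
# orange stopper mask extents
m=cv2.inRange(hsv,(10,110,150),(25,255,255))
n,l,s,c=cv2.connectedComponentsWithStats(m)
for i in range(1,n):
    if s[i,4]>15 and 160<c[i,1]<250:
        x,y,w,h=s[i,:4]; q=toz('top',[(x,y+h/2),(x+w,y+h/2)],.024); print(np.round(c[i]),s[i],'width',np.round(np.linalg.norm(q[1]-q[0]),3))
E
```

```text
jar1 [ 0.562 -0.26   0.048] r 0.619 [ 27  78 255]
jar2 [ 0.429 -0.27   0.048] r 0.507 [ 19 172 202]
jar3 [ 0.56  -0.077  0.048] r 0.565 [ 27 120 255]
jar4 [0.568 0.083 0.048] r 0.574 [ 29 187 255]
st?a [ 0.437 -0.069  0.024] r 0.442 [ 28  76 255]
st?b [0.567 0.23  0.024] r 0.612 [ 20 131 250]
st?c [0.42  0.258 0.024] r 0.493 [ 19 132 244]
st?d [0.429 0.092 0.024] r 0.439 [ 29  76 255]
corkA [0.49  0.157 0.042] r 0.514 [ 24  86 255]
corkB [ 0.492 -0.17   0.042] r 0.521 [ 26  66 255]
[147. 177.] [140 171  12  14  65] width 0.041
[361. 189.] [358 186   7   8  37] width 0.023
[100. 196.] [ 92 188  14  18 163] width 0.049
[337. 194.] [334 190   7   9  46] width 0.023
[245. 208.] [229 198  35  22 291] width 0.114
[188. 217.] [173 200  28  30 260] width 0.092
[298. 213.] [293 208  12  11  75] width 0.039
[136. 220.] [120 210  28  21 251] width 0.094
[258. 232.] [254 228   9   9  61] width 0.029
[152. 242.] [145 238  18   9 103] width 0.059
[286. 248.] [279 243  15   9  70] width 0.048
[302. 249.] [295 246  14   7  43] width 0.044
```

apply_moves --plan '[[87,[-343,347,-24],0.4407],[87,[-343,347,-24],0.4407],[87,[-343,347,-24],0.4407],[87,[-343,347,-24],0.4407],[87,[-343,347,-24],0.4407],[87,[-343,347,-24],0.4407],[87,[-343,347,-24],0.4407],[87,[-343,347,-24],0.4407],[40,[-343,347,-24],0.4407],[40,[-343,347,-24],0.4407],[40,[-343,347,-24],0.4407],[40,[-343,347,-24],0.4407]]'

```text
time_s: 1.6
tcp_pos: [0.4506, -0.1478, 0.2513]
ee_rot: [[-1.0, -0.001, 0.002], [-0.001, 1.0, 0.0], [-0.002, 0.0, -1.0]]
force: [0.6, -0.8, 1.3]
finger_gap: 0.066
finger_force: 0.0
```

```bash
python3 - <<'E'
from h import *
o=arm.get_obs();print(o['time_s'],o['tcp_pos'],o['ee_rot'],o['qpos'])
i=arm.camera_info('wrist');print(i['eye'],i['attitude'])
save('wrist','w1.png',scale=1.5)
print(toz('wrist',[(256,192),(0,192),(511,192),(256,0),(256,383)],.03,i))
E
```

```text
1.6 [ 0.45064256 -0.14779593  0.2512919 ] [[-9.99998263e-01 -8.87027777e-04  1.63901457e-03]
 [-8.86642286e-04  9.99999579e-01  2.35908666e-04]
 [-1.63922314e-03  2.34455037e-04 -9.99998629e-01]] [ 9.93681664e-02  3.73447316e-03 -3.74154693e-01 -7.76747712e-05
 -1.19125283e+00 -1.66924894e+00]
[ 0.37292399 -0.14733622  0.41146112] [[ 2.90738732e-04 -9.58682611e-01 -2.84477709e-01]
 [ 9.99998732e-01  7.24225819e-04 -1.41861496e-03]
 [ 1.56602760e-03 -2.84476936e-01  9.58681605e-01]]
[[ 0.48792659 -0.14313249  0.03      ]
 [ 0.48768807 -0.44340961  0.03      ]
 [ 0.48814538  0.15660628  0.03      ]
 [ 0.2859398  -0.14360803  0.03      ]
 [ 0.76998088 -0.14249482  0.03      ]]
```

View pics/w1.png

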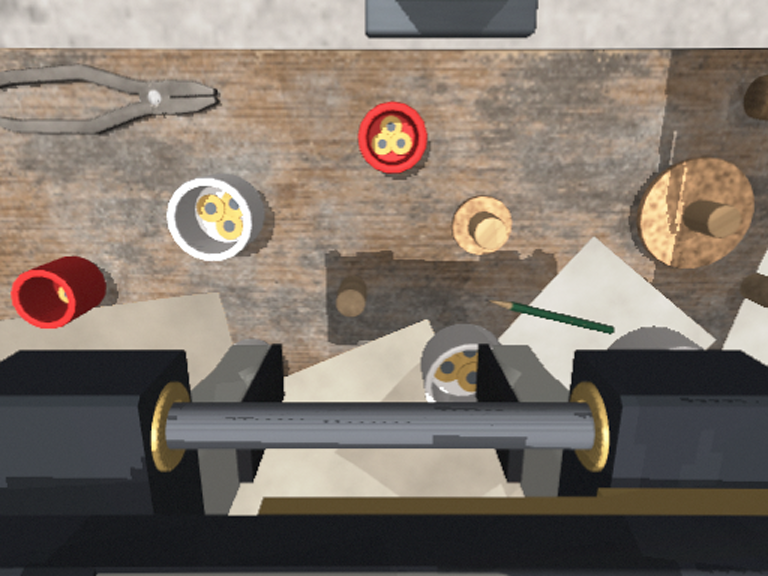

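The view has +x down and +y to the right. The medium jar is at (209,217), the small stopper at (483,228), the largest stopper at (697,212), wine cork b at (350,300), and the red look-alikes at (393,137) and (58,290). I'll fit the models to the silhouettes.

```bash
cat >> h.py <<'E'
W={'small':0,'medium':13,'large':26,'largest':39}
def rings(n):
    if n.startswith('jar'): return [(48+W[n[4:]],0),(48+W[n[4:]],48)]
    if n.startswith('wine'): return [(24,0),(24,42)]
    w=W[n[8:]]; return [(20+w,0),(46+w,16),(46+w,24),(24,24),(24,56)]
T=np.linspace(0,2*np.pi,72)
def proj(info,P):
    q=(P-np.array(info['eye']))@np.array(info['attitude']); q=q*[1,-1,-1]
    return cv2.projectPoints(q,np.zeros(3),np.zeros(3),np.array(info['intrinsics'],float),np.array(info['dist'],float))[0].reshape(-1,2)
def box(info,n,xy,dz=0):
    P=np.vstack([np.c_[xy[0]+d/2e3*np.cos(T),xy[1]+d/2e3*np.sin(T),0*T+z/1e3+dz] for d,z in rings(n)])
    uv=proj(info,P); a,b=uv.min(0),uv.max(0); return (a+b)/2,b-a
def fit(info,n,r,dz=0):
    from scipy.optimize import fsolve
    x0=toz('',[r[:2]],.03+dz,info)[0,:2]
    xy=fsolve(lambda x:box(info,n,x,dz)[0]-np.array(r[:2]),x0)
    return xy,box(info,n,xy,dz)[1]
def look(names,dz=0):
    info=arm.camera_info('wrist'); im=arm.snapshot('wrist')
    for n in names:
        for r in arm.silhouettes(n,'wrist'):
            R=r['rect']; xy,s=fit(info,n,R,dz); g=im[r['region']].mean(0).astype(int)
            print(n,round(r['score'],2),'xy',np.round(xy,4),'rect',np.round(R,0),'model size',np.round(s,0),'rgb',g)
    return im
E
python3 - <<'E'
from h import *
look(['stopper_small','stopper_largest','jar_medium','wine_cork_a'])
E
```

```text
stopper_small 0.75 xy [ 0.4387 -0.0677] rect [318. 147.  38.  39.] model size [41. 40.] rgb [220 185 135]
stopper_largest 0.92 xy [0.4293 0.0973] rect [462. 138.  80.  73.] model size [79. 75.] rgb [176 141 103]
stopper_largest 0.24 xy [ 0.434  -0.2724] rect [141. 142.  63.  58.] model size [76. 74.] rgb [190 184 168]
jar_medium 0.69 xy [ 0.4288 -0.2691] rect [141. 140.  60.  55.] model size [67. 59.] rgb [190 184 168]
wine_cork_a 0.68 xy [0.493  0.1536] rect [500. 193.  22.  28.] model size [45. 29.] rgb [84 71 57]
wine_cork_a 0.64 xy [ 0.4986 -0.1668] rect [233. 197.  20.  28.] model size [22. 29.] rgb [120 101  79]
```

apply_moves --plan '[[40,[-30,-40,0],-1.5708],[40,[-30,-40,0],-1.5708],[40,[-30,-40,0],-1.5708],[40,[-30,-40,0],-1.5708],[40,[-30,-40,0],-1.5708],[40,[-30,-40,0],-1.5708],[40,[-30,-40,0],-1.5708],[40,[-30,-40,0],-1.5708],[40,[-30,-40,0],-1.5708],[40,[-30,-40,0],-1.5708],[40,[-30,-40,0],-1.5708],[40,[-30,-40,0],-1.5708]]'

```text
time_s: 2.9
tcp_pos: [0.4794, -0.1919, 0.2504]
ee_rot: [[-0.078, -0.997, -0.0], [-0.997, 0.078, -0.0], [0.0, 0.0, -1.0]]
force: [-0.1, 0.2, 0.6]
finger_gap: 0.04
finger_force: 0.0
```

apply_moves --plan '[[40,[0,0,0],-0.078],[40,[0,0,0],-0.078],[40,[0,0,0],-0.078]]'

```text
time_s: 3.15
tcp_pos: [0.4796, -0.1914, 0.2504]
ee_rot: [[-0.009, -1.0, -0.0], [-1.0, 0.009, -0.0], [0.0, 0.0, -1.0]]
force: [0.1, 0.1, -0.7]
finger_gap: 0.0397
finger_force: 0.0
```

```bash
python3 - <<'E'
from h import *
o=arm.get_obs();print(o['tcp_pos'],o['ee_rot'],o['qpos'])
im=look(['stopper_small','jar_small','jar_medium','wine_cork_a'])
cv2.imwrite('pics/w2.png',cv2.resize(im,None,fx=1.5,fy=1.5)[:,:,::-1])
E
```

```text
[ 0.47960148 -0.19141786  0.2503974 ] [[-8.79977399e-03 -9.99961207e-01 -3.84088810e-04]
 [-9.99961281e-01  8.79977812e-03 -9.04783630e-06]
 [ 1.24273816e-05  3.83994320e-04 -9.99999926e-01]] [ 8.03808144e-04  8.03631497e-02 -2.95141706e-01  9.39220161e-06
 -1.19567557e+00 -9.60714094e-03]
stopper_small 0.72 xy [ 0.4466 -0.0758] rect [279. 250.  25.  31.] model size [37. 41.] rgb [191 162 120]
jar_small 0.77 xy [ 0.37   -0.1385] rect [345. 202.  47.  50.] model size [50. 50.] rgb [164  61  52]
jar_small 0.61 xy [ 0.5636 -0.2571] rect [174. 101.  53.  47.] model size [53. 48.] rgb [208 202 187]
jar_medium 0.95 xy [ 0.4293 -0.2699] rect [299.  86.  63.  60.] model size [62. 62.] rgb [219 215 194]
wine_cork_a 0.93 xy [ 0.4951 -0.1671] rect [239. 179.  23.  27.] model size [22. 28.] rgb [133 112  88]
```

View pics/w2.png

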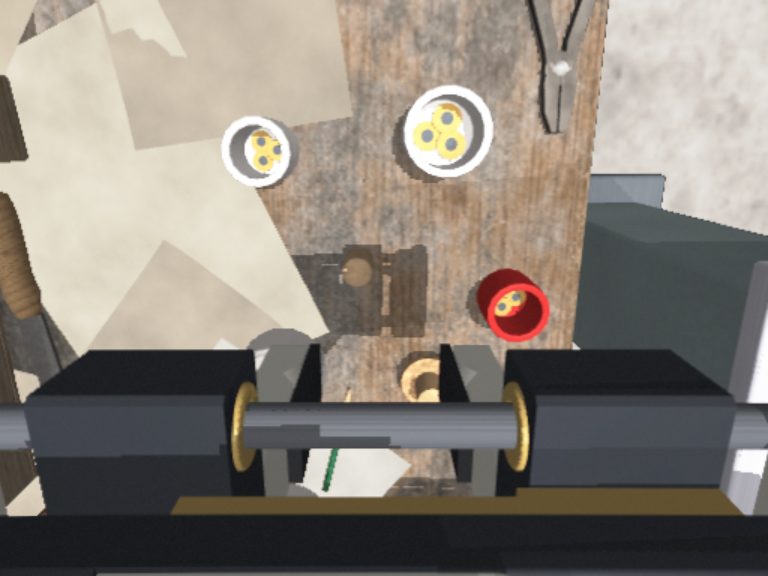

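White jars are at (257,151) for small and (449,130) for medium, cork b is at (357,272), and the red look-alike is at (513,305). Next I'll look at the left side.

apply_moves --plan '[[40,[-185,0,0],0],[40,[-185,0,0],0],[40,[-185,0,0],0],[40,[-185,0,0],0],[40,[-185,0,0],0],[40,[-185,0,0],0],[40,[-185,0,0],0]]'

```text
time_s: 3.98
tcp_pos: [0.4809, -0.0042, 0.2507]
ee_rot: [[-0.002, -1.0, 0.0], [-1.0, 0.002, 0.0], [-0.0, -0.0, -1.0]]
force: [-0.5, 0.1, 0.4]
finger_gap: 0.04
finger_force: 0.0
```

```bash
python3 - <<'E'
from h import *
o=arm.get_obs();print(o['tcp_pos'])
im=look(['stopper_small','jar_large','jar_largest','stopper_largest','wine_cork_a'])
E
```

```text
[ 0.48087844 -0.00418564  0.25065515]
stopper_small 0.72 xy [ 0.439  -0.0691] rect [290. 100.  41.  43.] model size [42. 43.] rgb [223 186 136]
jar_large 0.94 xy [ 0.564  -0.0733] rect [174.  96.  78.  75.] model size [77. 74.] rgb [212 205 182]
jar_largest 0.84 xy [0.5679 0.0698] rect [179. 219.  75.  54.] model size [79. 81.] rgb [147 136 119]
stopper_largest 0.69 xy [0.4301 0.0972] rect [293. 236.  72.  64.] model size [68. 65.] rgb [209 175 129]
wine_cork_a 0.63 xy [ 0.4947 -0.1594] rect [238.   9.  29.  17.] model size [25. 35.] rgb [143 124  98]
wine_cork_a 0.49 xy [0.498  0.1871] rect [239. 300.  13.   7.] model size [19. 34.] rgb [156 132 105]
```

apply_moves --plan '[[40,[-210,0,0],0],[40,[-210,0,0],0],[40,[-210,0,0],0],[40,[-210,0,0],0],[40,[-210,0,0],0],[40,[-210,0,0],0],[40,[-210,0,0],0],[40,[-210,0,0],0]]'

```text
time_s: 4.95
tcp_pos: [0.4817, 0.2042, 0.2502]
ee_rot: [[-0.004, -1.0, -0.001], [-1.0, 0.004, -0.001], [0.001, 0.001, -1.0]]
force: [0.5, -0.0, 0.5]
finger_gap: 0.0402
finger_force: 0.0
```

```bash
python3 - <<'E'
from h import *
o=arm.get_obs();print(o['tcp_pos'],o['ee_rot'][:2,0],o['qpos'])
im=look(['jar_largest','stopper_largest','stopper_large','stopper_medium','wine_cork_a'])
cv2.imwrite('pics/w3.png',cv2.resize(im,None,fx=1.5,fy=1.5)[:,:,::-1])
E
```

```text
[0.48168575 0.20423329 0.25021369] [-0.00401378 -0.99999171] [ 7.76360106e-01  9.26573758e-02 -2.81784839e-01 -8.69226196e-06
 -1.19733016e+00 -7.80370962e-01]
jar_largest 0.63 xy [0.5714 0.0891] rect [164.  48.  90.  96.] model size [94. 95.] rgb [208 201 176]
stopper_largest 0.68 xy [0.4281 0.0958] rect [302.  57.  81.  82.] model size [80. 85.] rgb [228 188 137]
stopper_large 0.63 xy [0.4204 0.2602] rect [303. 203.  50.  52.] model size [60. 58.] rgb [208 174 127]
stopper_medium 0.63 xy [0.5688 0.2358] rect [179. 184.  47.  52.] model size [51. 49.] rgb [164 130  97]
wine_cork_a 0.9 xy [0.4965 0.1664] rect [238. 126.  21.  20.] model size [23. 25.] rgb [215 186 146]
```

View pics/w3.png

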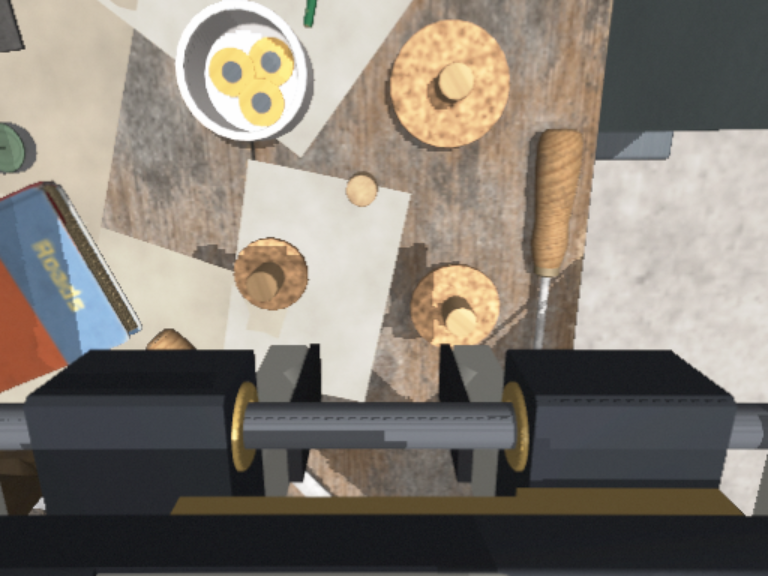

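The medium stopper is at (271,274), the large stopper at (455,307), the largest stopper at (450,83), cork a at (362,190) and the largest jar at (245,70). Each estimate agrees with the top view to within about 6 mm. I'll start with the large stopper.

apply_moves --plan '[[40,[-56,61,60],0],[40,[-56,61,60],0],[40,[-56,61,60],0],[40,[-56,61,150],0],[40,[-56,61,150],0],[40,[-56,61,150],0],[40,[-56,61,150],0]]'

```text
time_s: 5.83
tcp_pos: [0.42, 0.2591, 0.0988]
ee_rot: [[-0.005, -1.0, -0.003], [-1.0, 0.005, -0.005], [0.005, 0.003, -1.0]]
force: [0.6, 0.3, 0.0]
finger_gap: 0.0398
finger_force: 0.0
```

```bash
python3 - <<'E'
from h import *
o=arm.get_obs();print(o['tcp_pos'])
im=save('wrist','w4.png',scale=1.5)
i=arm.camera_info('wrist')
print(proj(i,np.array([[.4204,.2602,.056],[.4204,.2602,.024]]))*1.5)
E
```

```text
[0.41996627 0.2591073  0.09881799]
[[379.45382382 319.03995397]
 [379.38184219 296.54755633]]
```

View pics/w4.png

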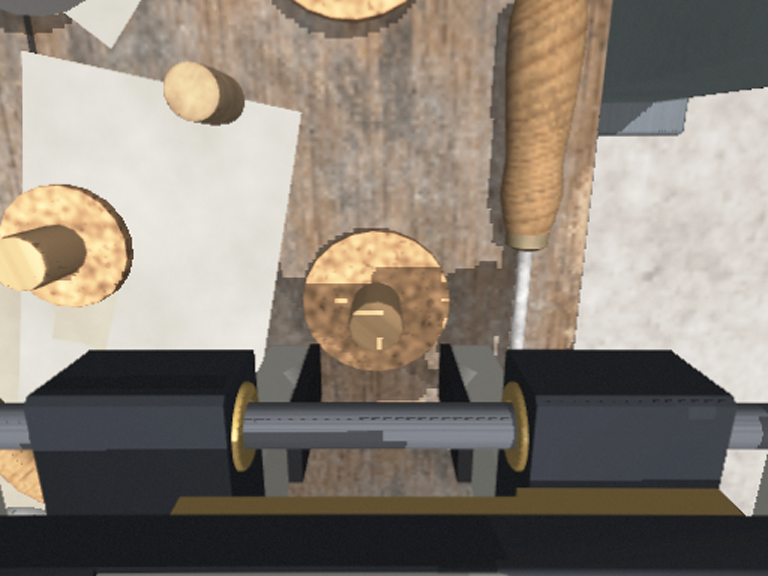

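The knob top is at (376,324), against a predicted (379,319), so it is about 2 mm further to +y. I'll correct for that, descend and grip.

apply_moves --plan '[[40,[-3,-1,30],0],[40,[-3,-1,55],0],[40,[-3,-1,70],0],[40,[-3,-1,70],0],[15,[-3,-1,70],0],[15,[-3,-1,70],0],[15,[-3,-1,70],0],[15,[-3,-1,70],0],[15,[-3,-1,70],0],[15,[-3,-1,70],0]]'

```text
time_s: 6.72
tcp_pos: [0.423, 0.2651, 0.0325]
ee_rot: [[-0.003, -1.0, 0.002], [-1.0, 0.003, 0.002], [-0.002, -0.002, -1.0]]
force: [-0.6, -0.4, 7.2]
finger_gap: 0.0232
finger_force: 30.0
```

apply_moves --plan '[[15,[0,0,-30],0],[15,[0,0,-60],0],[15,[0,0,-100],0],[15,[100,-50,-130],0],[15,[278,-141,-130],0],[15,[278,-141,-130],0],[15,[278,-141,-130],0],[15,[278,-141,-130],0],[15,[278,-141,-130],0],[15,[278,-141,-130],0],[15,[278,-141,-130],0],[15,[278,-141,-130],0]]'

```text
time_s: 7.72
tcp_pos: [0.5636, -0.0183, 0.1617]
ee_rot: [[-0.008, -1.0, 0.002], [-1.0, 0.008, -0.0], [0.0, -0.002, -1.0]]
force: [0.7, 0.4, 1.0]
finger_gap: 0.0231
finger_force: 30.0
```

```bash
python3 - <<'E'
from h import *
o=arm.get_obs();print(o['tcp_pos'],o['finger_gap'])
im=look(['jar_large'])
cv2.imwrite('pics/w5.png',cv2.resize(im,None,fx=1.5,fy=1.5)[:,:,::-1])
E
```

```text
[ 0.5635565  -0.01826112  0.16165548] 0.023128957013731074
jar_large 0.81 xy [ 0.5638 -0.0728] rect [251. 117.  92.  94.] model size [93. 95.] rgb [217 211 187]
```

View pics/w5.png

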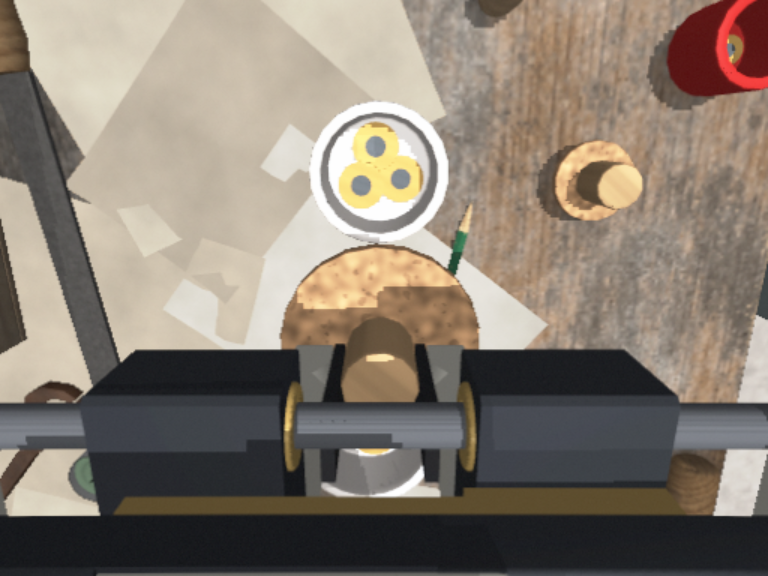

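The jar rim is centred at (379,171). The held stopper's flange spans columns 281–479 with its top edge at row 245. I'll work out the offset of the stopper in the hand.

```bash
python3 - <<'E'
from h import *
from scipy.optimize import least_squares
i=arm.camera_info('wrist');o=arm.get_obs();t=o['tcp_pos']
def f(p):
    P=np.vstack([np.c_[p[0]+.036*np.cos(T),p[1]+.036*np.sin(T),0*T+z] for z in (p[2],p[2]-.008)])
    uv=proj(i,P)*1.5; return [uv[:,0].min()-281,uv[:,0].max()-479,uv[:,1].min()-245]
s=least_squares(f,[*t[:2],t[2]-.008]);print(t,s.x,(s.x-t)*1000,s.cost)
E
```

```text
[ 0.56198163 -0.01563027  0.16109034] [ 0.56089676 -0.01797235  0.15086716] [ -1.08486698  -2.34207717 -10.22318025] 1.1713006720721583e-26
```

```bash
cat >> h.py <<'E'
def rel(im,n,jarrect,flange,dia,t):
    """all px in 1.5x image; flange=(left,right,top); returns stopper xyz, jar xy, move in tool mm (x,y)"""
    from scipy.optimize import least_squares
    i=arm.camera_info('wrist')
    def f(p):
        P=np.vstack([np.c_[p[0]+dia/2e3*np.cos(T),p[1]+dia/2e3*np.sin(T),0*T+z] for z in (p[2],p[2]-.008)])
        uv=proj(i,P)*1.5; return [uv[:,0].min()-flange[0],uv[:,0].max()-flange[1],uv[:,1].min()-flange[2]]
    s=least_squares(f,[*t[:2],t[2]-.01]).x
    j,_=fit(i,n,np.array(jarrect)) 
    R=arm.get_obs()['ee_rot']; d=R.T@np.r_[j-s[:2],0]
    print('stopper',s,'jar',j,'shift tool mm',d*1000)
E
python3 - <<'E'
from h import *
rel(0,'jar_large',(251,117),(281,479,245),72,arm.get_obs()['tcp_pos'])
E
```

```text
stopper [ 0.56089676 -0.01797235  0.15086716] jar [ 0.56226272 -0.06985756] shift tool mm [ 5.18751055e+01 -1.70717111e+00 -1.57881557e-02]
```

apply_moves --plan '[[15,[30,-2,0],0],[15,[52,-2,0],0],[15,[52,-2,30],0],[15,[52,-2,60],0],[15,[52,-2,75],0],[15,[52,-2,82],0],[15,[52,-2,89],0],[15,[52,-2,93],0],[15,[52,-2,93],0]]'

```text
time_s: 8.57
tcp_pos: [0.5639, -0.0662, 0.0679]
ee_rot: [[-0.003, -1.0, 0.001], [-1.0, 0.003, -0.0], [0.0, -0.001, -1.0]]
force: [-0.3, -1.0, -0.8]
finger_gap: 0.0234
finger_force: 30.0
```

apply_moves --plan '[[15,[0,0,1.5],0],[15,[0,0,3],0],[15,[0,0,3],0]]'

```text
time_s: 8.82
tcp_pos: [0.5641, -0.0667, 0.0652]
ee_rot: [[-0.004, -1.0, 0.001], [-1.0, 0.004, 0.0], [-0.0, -0.001, -1.0]]
force: [0.5, -1.4, -0.7]
finger_gap: 0.0234
finger_force: 30.0
```

apply_moves --plan '[[15,[0,0,1],0],[15,[0,0,2],0],[15,[0,0,3],0],[15,[0,0,3],0]]'

```text
time_s: 9.15
tcp_pos: [0.5643, -0.0669, 0.0644]
ee_rot: [[-0.003, -1.0, 0.002], [-1.0, 0.003, -0.001], [0.001, -0.002, -1.0]]
force: [-8.1, -0.0, 23.5]
finger_gap: 0.0228
finger_force: 30.0
```

apply_moves --plan '[[40,[0,0,-1],0],[40,[0,0,-1],0],[40,[0,0,-1],0],[40,[0,0,-1],0],[40,[0,0,-25],0],[40,[0,0,-60],0],[40,[-50,0,-100],0],[40,[-80,0,-140],0],[40,[-80,0,-140],0],[40,[-80,0,-140],0],[40,[-80,0,-140],0]]'

```text
time_s: 10.07
tcp_pos: [0.5647, 0.0149, 0.2029]
ee_rot: [[-0.002, -1.0, 0.003], [-1.0, 0.002, 0.001], [-0.001, -0.003, -1.0]]
force: [-0.1, -0.4, -1.4]
finger_gap: 0.0397
finger_force: 0.0
```

```bash
python3 - <<'E'
from h import *
o=arm.get_obs();print(o['tcp_pos'],o['force'])
im=look(['stopper_large'],dz=.032);look(['jar_largest','stopper_small','stopper_largest','jar_large'])
cv2.imwrite('pics/w6.png',cv2.resize(im,None,fx=1.5,fy=1.5)[:,:,::-1])
E
```

```text
[0.56468869 0.01485783 0.20285564] [-0.11705924 -0.38354837 -1.4332681 ]
stopper_small 0.74 xy [ 0.4371 -0.0671] rect [385.  84.  52.  49.] model size [55. 51.] rgb [191 155 113]
stopper_largest 0.74 xy [0.4293 0.0742] rect [377. 221.  79.  31.] model size [82. 76.] rgb [222 182 132]
stopper_largest 0.39 xy [0.5703 0.0864] rect [246. 232.  80.  77.] model size [79. 75.] rgb [163 152 132]
jar_large 0.69 xy [ 0.5621 -0.1005] rect [252.  42.  70.  21.] model size [87. 94.] rgb [246 245 243]
```

View pics/w6.png

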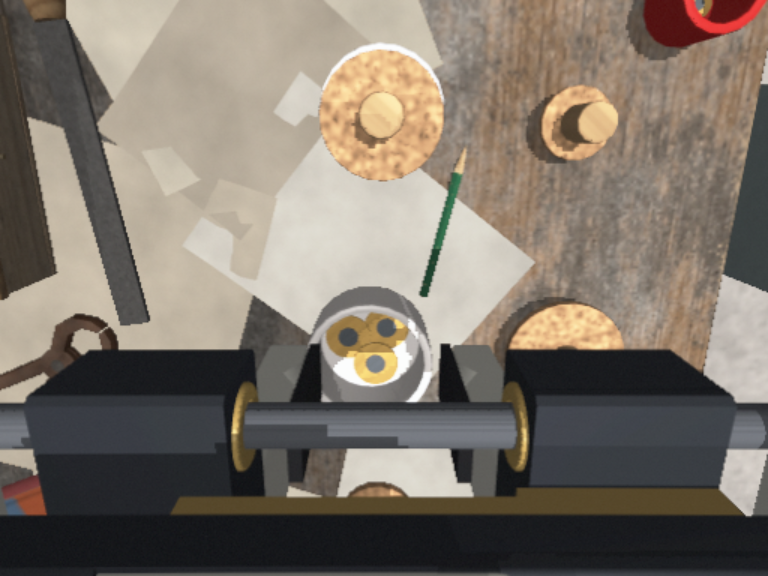

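The large stopper sits with its flange on the rim at (381,115) and looks level. Next is the largest stopper.

apply_moves --plan '[[40,[-83,135,0],0],[40,[-83,135,50],0],[40,[-83,135,50],0],[40,[-83,135,100],0],[40,[-83,135,100],0],[40,[-83,135,100],0],[40,[-83,135,140],0],[40,[-83,135,160],0],[40,[-83,135,172],0],[40,[-83,135,172],0],[40,[-83,135,172],0]]'

```text
time_s: 11.33
tcp_pos: [0.4294, 0.0965, 0.0293]
ee_rot: [[-0.004, -1.0, -0.001], [-1.0, 0.004, -0.001], [0.001, 0.001, -1.0]]
force: [0.8, -0.0, 0.6]
finger_gap: 0.0398
finger_force: 0.0
```

apply_moves --plan '[[15,[0,0,0],0],[15,[0,0,0],0],[15,[0,0,0],0],[15,[0,0,0],0],[15,[0,0,-30],0],[15,[0,0,-70],0],[15,[0,0,-110],0],[15,[-66,-140,-132],0],[15,[-66,-140,-132],0],[15,[-66,-140,-132],0],[15,[-66,-140,-132],0],[15,[-66,-140,-132],0]]'

```text
time_s: 12.33
tcp_pos: [0.5747, 0.1648, 0.1624]
ee_rot: [[-0.003, -1.0, 0.004], [-1.0, 0.003, 0.001], [-0.001, -0.004, -1.0]]
force: [1.0, 0.8, 0.4]
finger_gap: 0.0232
finger_force: 30.0
```

apply_moves --plan '[[15,[0,0,0],0]]'

```text
time_s: 12.42
tcp_pos: [0.5704, 0.1628, 0.1611]
ee_rot: [[-0.005, -1.0, -0.001], [-1.0, 0.005, -0.0], [0.0, 0.001, -1.0]]
force: [-0.3, -0.5, -0.5]
finger_gap: 0.023
finger_force: 30.0
```

```bash
python3 - <<'E'
from h import *
o=arm.get_obs();print(o['tcp_pos'],o['finger_gap'])
im=look(['jar_largest','jar_large'])
cv2.imwrite('pics/w7.png',cv2.resize(im,None,fx=1.5,fy=1.5)[:,:,::-1])
E
```

```text
[0.57039739 0.16277249 0.16108816] 0.023029664932451403
jar_largest 0.62 xy [0.5701 0.0895] rect [252.  91. 111. 117.] model size [112. 117.] rgb [219 214 190]
```

View pics/w7.png

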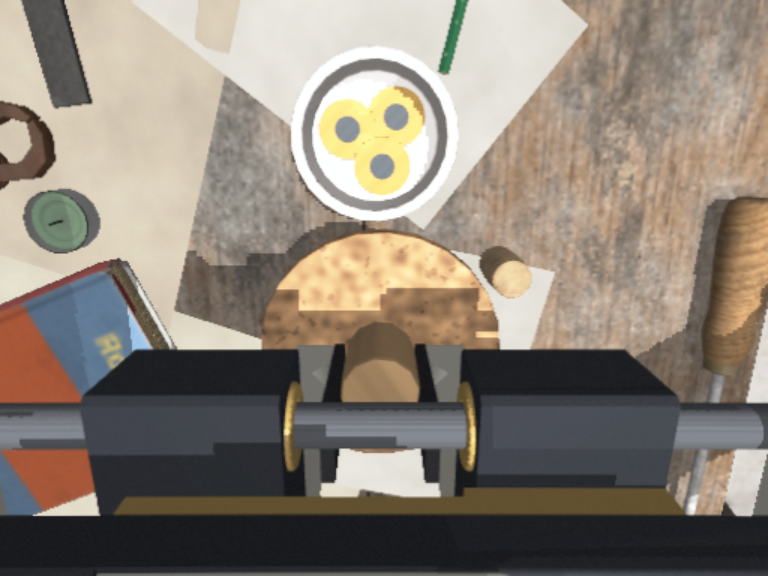

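The jar rim is at (375,133). The flange spans 262–499 with its top at row 230. I'll compute the shift with the grip height fixed.

```bash
python3 - <<'E'
from h import *
from scipy.optimize import fsolve
i=arm.camera_info('wrist');t=arm.get_obs()['tcp_pos']
rel(0,'jar_largest',(252,91),(262,499,230),85,t)
for zz in (-.005,-.008):
    def f(p):
        P=np.vstack([np.c_[p[0]+.0425*np.cos(T),p[1]+.0425*np.sin(T),0*T+z] for z in (t[2]+zz,t[2]+zz-.008)])
        uv=proj(i,P)*1.5; return [(uv[:,0].min()+uv[:,0].max())/2-380.5,uv[:,1].min()-230]
    print(zz,fsolve(f,t[:2])-t[:2],t)
E
```

```text
stopper [0.56724303 0.16005343 0.15380122] jar [0.56785113 0.08840341] shift tool mm [ 7.16468042e+01 -9.11522003e-01  1.81095800e-02]
-0.005 [-0.00128663 -0.00222431] [0.56853547 0.16181133 0.16138573]
-0.008 [-0.00129337 -0.00168292] [0.56853547 0.16181133 0.16138573]
```

apply_moves --plan '[[15,[40,-1,0],0],[15,[73,-1,0],0],[15,[73,-1,0],0],[15,[73,-1,35],0],[15,[73,-1,65],0],[15,[73,-1,80],0],[15,[73,-1,88],0],[15,[73,-1,94],0],[15,[73,-1,97],0],[15,[73,-1,97],0]]'

```text
time_s: 13.4
tcp_pos: [0.5703, 0.0895, 0.065]
ee_rot: [[-0.004, -1.0, 0.0], [-1.0, 0.004, 0.0], [-0.0, -0.0, -1.0]]
force: [0.2, 1.4, -0.2]
finger_gap: 0.0228
finger_force: 30.0
```

apply_moves --plan '[[15,[0,0,1],0],[15,[0,0,2],0],[15,[0,0,3],0],[15,[0,0,3],0]]'

```text
time_s: 13.73
tcp_pos: [0.5708, 0.0896, 0.0626]
ee_rot: [[-0.004, -1.0, 0.001], [-1.0, 0.004, 0.001], [-0.001, -0.001, -1.0]]
force: [-1.5, 0.9, 4.0]
finger_gap: 0.0234
finger_force: 30.0
```

apply_moves --plan '[[15,[0,0,1],0],[15,[0,0,2],0],[15,[0,0,2],0]]'

```text
time_s: 13.98
tcp_pos: [0.5708, 0.0896, 0.0624]
ee_rot: [[-0.003, -1.0, 0.002], [-1.0, 0.003, 0.0], [-0.0, -0.002, -1.0]]
force: [-8.7, 0.5, 21.9]
finger_gap: 0.023
finger_force: 30.0
```

apply_moves --plan '[[40,[0,0,-2],0],[40,[0,0,-2],0],[40,[0,0,-2],0],[40,[0,0,-2],0],[40,[0,0,-30],0],[40,[0,0,-70],0],[40,[-60,0,-110],0],[40,[-100,0,-138],0],[40,[-100,0,-138],0],[40,[-100,0,-138],0],[40,[-100,0,-138],0]]'

```text
time_s: 14.9
tcp_pos: [0.5711, 0.1913, 0.1984]
ee_rot: [[-0.002, -1.0, 0.002], [-1.0, 0.002, 0.001], [-0.001, -0.002, -1.0]]
force: [-0.8, -0.6, -1.1]
finger_gap: 0.0402
finger_force: 0.0
```

```bash
python3 - <<'E'
from h import *
o=arm.get_obs();print(o['tcp_pos'],o['force'])
look(['stopper_largest'],dz=.032)
im=look(['stopper_medium','wine_cork_a'])
cv2.imwrite('pics/w8.png',cv2.resize(im,None,fx=1.5,fy=1.5)[:,:,::-1])
E
```

```text
[0.57108607 0.19127304 0.19841774] [-0.77479022 -0.61740665 -1.10063926]
stopper_largest 0.85 xy [0.5689 0.0901] rect [254.  56. 105. 104.] model size [102. 109.] rgb [236 199 147]
stopper_medium 0.6 xy [0.5671 0.2359] rect [255. 211.  52.  59.] model size [56. 55.] rgb [150 120  89]
wine_cork_a 0.81 xy [0.4965 0.1677] rect [326. 148.  32.  32.] model size [33. 31.] rgb [183 159 125]
```

View pics/w8.png

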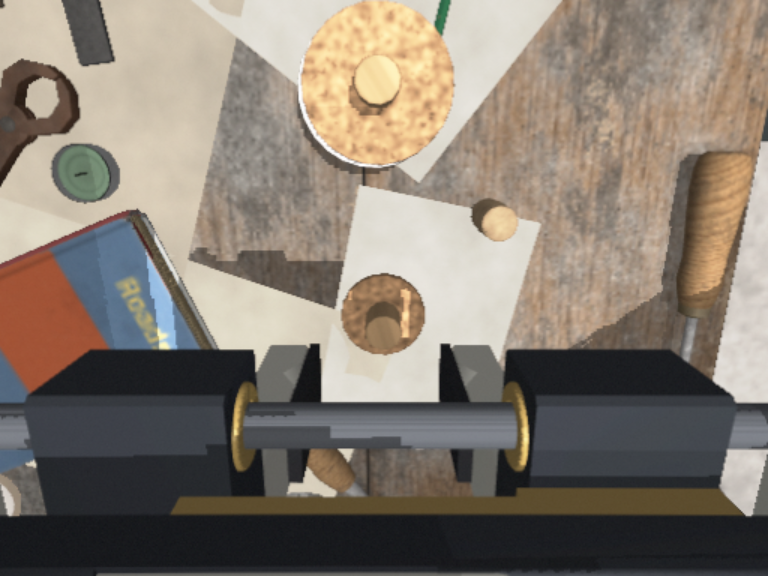

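The largest stopper is seated and level at (376,83). The medium stopper is at (383,314); I'll grip it now.

apply_moves --plan '[[40,[-46,3,30],0],[40,[-46,3,60],0],[40,[-46,3,90],0],[40,[-46,3,120],0],[40,[-46,3,150],0],[40,[-46,3,168],0],[40,[-46,3,168],0],[15,[-46,3,168],0],[15,[-46,3,168],0],[15,[-46,3,168],0],[15,[-46,3,168],0],[15,[-46,3,168],0]]'

```text
time_s: 16.15
tcp_pos: [0.568, 0.2353, 0.03]
ee_rot: [[-0.004, -1.0, 0.0], [-1.0, 0.004, 0.001], [-0.001, -0.0, -1.0]]
force: [-0.7, 1.0, -1.8]
finger_gap: 0.023
finger_force: 30.0
```

apply_moves --plan '[[15,[0,0,-35],0],[15,[0,0,-70],0],[15,[0,0,-110],0],[15,[0,0,-140],0],[15,[100,30,-140],0],[15,[440,140,-140],0],[15,[440,140,-140],0],[15,[440,140,-140],0],[15,[440,140,-140],0],[15,[440,140,-140],0],[15,[440,140,-140],0],[15,[440,140,-140],0]]'

```text
time_s: 17.15
tcp_pos: [0.4646, -0.0835, 0.1702]
ee_rot: [[-0.003, -1.0, 0.001], [-1.0, 0.003, 0.0], [-0.0, -0.001, -1.0]]
force: [1.5, -1.5, -0.1]
finger_gap: 0.0235
finger_force: 30.0
```

apply_moves --plan '[[15,[119,36,10],0],[15,[119,36,10],0],[15,[119,36,10],0],[15,[119,36,10],0],[15,[119,36,10],0]]'

```text
time_s: 17.57
tcp_pos: [0.428, -0.2028, 0.1596]
ee_rot: [[-0.009, -1.0, 0.0], [-1.0, 0.009, 0.0], [-0.0, -0.0, -1.0]]
force: [0.7, 0.2, -1.3]
finger_gap: 0.0231
finger_force: 30.0
```

```bash
python3 - <<'E'
from h import *
o=arm.get_obs();print(o['tcp_pos'],o['finger_gap'])
im=look(['jar_medium'])
cv2.imwrite('pics/w9.png',cv2.resize(im,None,fx=1.5,fy=1.5)[:,:,::-1])
E
```

```text
[ 0.4279505  -0.20277246  0.15962476] 0.023053569317247346
jar_medium 0.8 xy [ 0.4314 -0.2695] rect [246. 101.  77.  76.] model size [78. 81.] rgb [228 225 205]
```

View pics/w9.png

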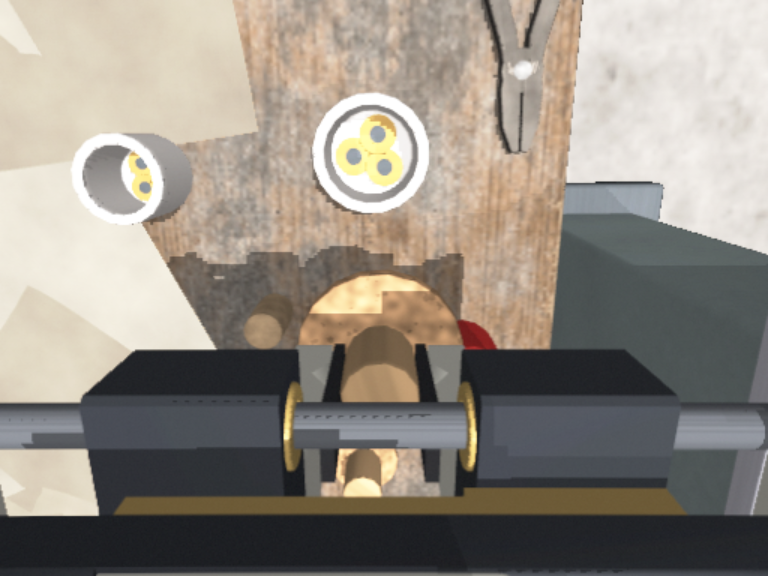

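The rim is at (371,152), and the flange top is at row 273 centred on column 380.

```bash
cat >> h.py <<'E'
def rel2(n,jr,fl,dia,hz=-.006):
    from scipy.optimize import fsolve
    i=arm.camera_info('wrist');o=arm.get_obs();t=o['tcp_pos']
    def f(p):
        P=np.vstack([np.c_[p[0]+dia/2e3*np.cos(T),p[1]+dia/2e3*np.sin(T),0*T+z] for z in (t[2]+hz,t[2]+hz-.008)])
        uv=proj(i,P)*1.5; return [(uv[:,0].min()+uv[:,0].max())/2-fl[0],uv[:,1].min()-fl[1]]
    s=fsolve(f,t[:2]); j,_=fit(i,n,jr)
    print('in hand',(s-t[:2])*1e3,'shift',o['ee_rot'].T@np.r_[j-s,0]*1e3,'tcp',t,'jar',j)
E
python3 - <<'E'
from h import *
rel2('jar_medium',(246.5,101.5),(380,273),59)
E
```

```text
in hand [-1.0404489   0.44434574] shift [ 6.70524831e+01 -5.18509625e+00 -2.50330972e-03] tcp [ 0.42929582 -0.20080982  0.15986622] jar [ 0.43310587 -0.26744299]
```

apply_moves --plan '[[15,[35,-5,0],0],[15,[68,-5,0],0],[15,[68,-5,0],0],[15,[68,-5,35],0],[15,[68,-5,65],0],[15,[68,-5,80],0],[15,[68,-5,88],0],[15,[68,-5,93],0],[15,[68,-5,95],0],[15,[68,-5,95],0]]'

```text
time_s: 18.5
tcp_pos: [0.4348, -0.2684, 0.0651]
ee_rot: [[-0.003, -1.0, 0.001], [-1.0, 0.003, -0.0], [0.0, -0.001, -1.0]]
force: [0.3, -1.1, -0.5]
finger_gap: 0.023
finger_force: 30.0
```

apply_moves --plan '[[15,[0,0,1],0],[15,[0,0,2],0],[15,[0,0,3],0],[15,[0,0,3],0]]'

```text
time_s: 18.83
tcp_pos: [0.4341, -0.2689, 0.0619]
ee_rot: [[-0.004, -1.0, 0.001], [-1.0, 0.004, -0.0], [0.0, -0.001, -1.0]]
force: [1.0, 0.5, -0.3]
finger_gap: 0.0232
finger_force: 30.0
```

apply_moves --plan '[[15,[0,0,1],0],[15,[0,0,2],0],[15,[0,0,2],0]]'

```text
time_s: 19.08
tcp_pos: [0.4343, -0.2691, 0.0617]
ee_rot: [[-0.003, -1.0, 0.001], [-1.0, 0.003, -0.001], [0.001, -0.001, -1.0]]
force: [-6.4, 5.8, 22.4]
finger_gap: 0.0233
finger_force: 30.0
```

apply_moves --plan '[[40,[0,0,-2],0],[40,[0,0,-2],0],[40,[0,0,-2],0],[40,[0,0,-2],0],[40,[0,0,-30],0],[40,[0,0,-70],0],[40,[-60,-4,-110],0],[40,[-115,-4,-138],0],[40,[-115,-4,-138],0],[40,[-115,-4,-138],0],[40,[-115,-4,-138],0]]'

```text
time_s: 20.0
tcp_pos: [0.4396, -0.1519, 0.1994]
ee_rot: [[-0.001, -1.0, 0.004], [-1.0, 0.001, 0.0], [-0.0, -0.004, -1.0]]
force: [0.4, -0.1, 0.3]
finger_gap: 0.0398
finger_force: 0.0
```

```bash
python3 - <<'E'
from h import *
o=arm.get_obs();print(o['tcp_pos'],o['ee_rot'][:2,0])
look(['stopper_medium'],dz=.032)
im=look(['stopper_small','wine_cork_a','jar_small'])
cv2.imwrite('pics/w10.png',cv2.resize(im,None,fx=1.5,fy=1.5)[:,:,::-1])
E
```

```text
[ 0.439572   -0.15194258  0.19937158] [-6.56124665e-04 -9.99999743e-01]
stopper_medium 0.72 xy [ 0.4329 -0.2685] rect [260.  38.  66.  72.] model size [71. 78.] rgb [243 221 171]
stopper_medium 0.41 xy [ 0.4257 -0.2601] rect [269.  49.  60.  56.] model size [71. 77.] rgb [221 218 216]
stopper_small 0.56 xy [ 0.4385 -0.0713] rect [252. 244.  41.  45.] model size [43. 47.] rgb [195 166 125]
wine_cork_a 0.89 xy [ 0.4972 -0.1672] rect [193. 156.  29.  26.] model size [31. 31.] rgb [210 192 156]
wine_cork_a 0.16 xy [ 0.5678 -0.2583] rect [111.  57.  72.  62.] model size [44. 32.] rgb [194 190 180]
jar_small 0.92 xy [ 0.5649 -0.2567] rect [111.  57.  71.  64.] model size [74. 61.] rgb [195 191 181]
jar_small 0.56 xy [ 0.3744 -0.136 ] rect [316. 186.  54.  55.] model size [55. 58.] rgb [175  74  61]
```

View pics/w10.png

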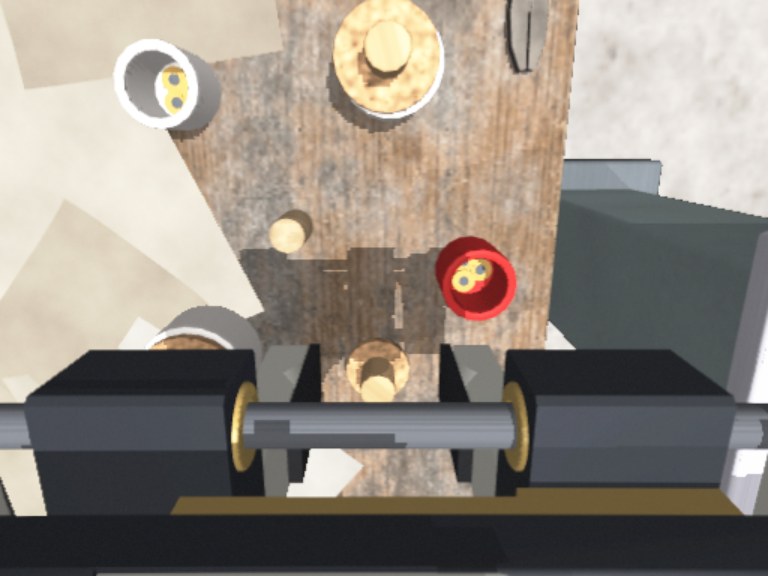

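The medium stopper is seated at (388,58). The small stopper is at (378,372); I'll pick it up.

apply_moves --plan '[[40,[-40,1,0],0],[40,[-83,1,0],0],[40,[-83,1,40],0],[40,[-83,1,80],0],[40,[-83,1,120],0],[40,[-83,1,150],0],[40,[-83,1,168],0],[40,[-83,1,168],0],[40,[-83,1,168],0]]'

```text
time_s: 21.05
tcp_pos: [0.437, -0.0716, 0.0287]
ee_rot: [[-0.005, -1.0, -0.004], [-1.0, 0.005, -0.001], [0.001, 0.004, -1.0]]
force: [0.1, -0.6, -0.5]
finger_gap: 0.0404
finger_force: 0.0
```

apply_moves --plan '[[15,[0,0,0],0],[15,[0,0,0],0],[15,[0,0,0],0],[15,[0,0,0],0],[15,[0,0,-35],0],[15,[0,0,-70],0],[15,[0,0,-110],0],[15,[0,0,-130],0],[15,[126,-125,-130],0],[15,[126,-125,-130],0],[15,[126,-125,-130],0],[15,[126,-125,-130],0]]'

```text
time_s: 22.05
tcp_pos: [0.556, -0.1909, 0.1609]
ee_rot: [[-0.003, -1.0, 0.002], [-1.0, 0.003, 0.0], [-0.0, -0.002, -1.0]]
force: [1.7, 1.5, 0.1]
finger_gap: 0.0229
finger_force: 29.9
```

apply_moves --plan '[[15,[0,0,0],0],[15,[0,0,0],0]]'

```text
time_s: 22.22
tcp_pos: [0.5552, -0.1911, 0.1588]
ee_rot: [[-0.007, -1.0, -0.001], [-1.0, 0.007, 0.0], [-0.0, 0.001, -1.0]]
force: [-0.6, -0.3, -0.5]
finger_gap: 0.0232
finger_force: 29.9
```

```bash
python3 - <<'E'
from h import *
o=arm.get_obs();print(o['tcp_pos'],o['finger_gap'])
im=look(['jar_small'])
cv2.imwrite('pics/w11.png',cv2.resize(im,None,fx=1.5,fy=1.5)[:,:,::-1])
E
```

```text
[ 0.55517193 -0.19109358  0.1588031 ] 0.023225787529323326
jar_small 0.69 xy [ 0.3728 -0.1378] rect [449. 233.  77.  65.] model size [80. 68.] rgb [134  36  34]
jar_small 0.62 xy [ 0.5642 -0.2563] rect [239. 104.  60.  66.] model size [62. 64.] rgb [221 216 198]
```

View pics/w11.png

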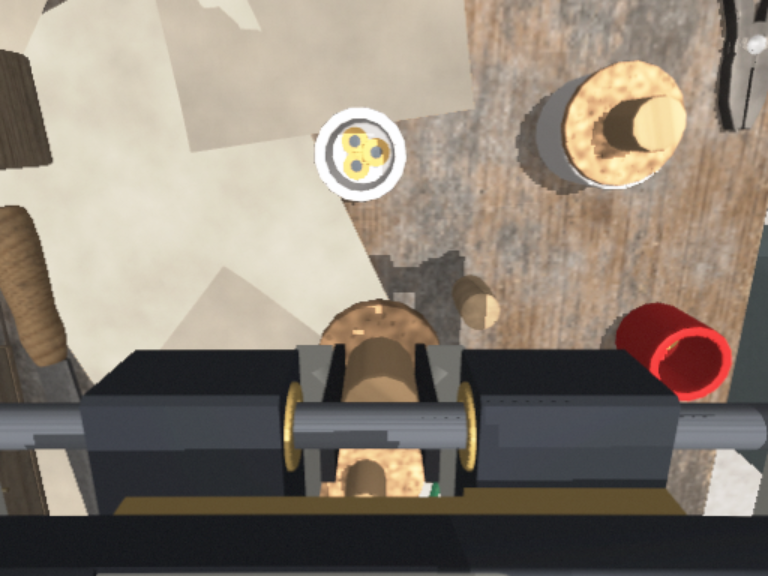

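The small white jar is at (361,154), with the flange top at row 299 centred on column 380. The red cup at (675,350) is not the target.

```bash
python3 - <<'E'
from h import *
rel2('jar_small',(240.3,103.3),(380,299),46)
E
```

```text
in hand [-1.02334063  3.68565213] shift [ 6.93277003e+01 -9.86397569e+00 -3.00459478e-02] tcp [ 0.55392111 -0.18957486  0.15944149] jar [ 0.56242586 -0.25526388]
```

apply_moves --plan '[[15,[35,-10,0],0],[15,[70,-10,0],0],[15,[70,-10,0],0],[15,[70,-10,35],0],[15,[70,-10,65],0],[15,[70,-10,80],0],[15,[70,-10,88],0],[15,[70,-10,93],0],[15,[70,-10,95],0],[15,[70,-10,95],0]]'

```text
time_s: 23.15
tcp_pos: [0.5649, -0.2593, 0.0656]
ee_rot: [[-0.003, -1.0, 0.001], [-1.0, 0.003, -0.0], [0.0, -0.001, -1.0]]
force: [-0.2, -0.3, 0.4]
finger_gap: 0.0232
finger_force: 29.9
```

apply_moves --plan '[[15,[0,0,1],0],[15,[0,0,2],0],[15,[0,0,3],0],[15,[0,0,3],0]]'

```text
time_s: 23.48
tcp_pos: [0.5651, -0.2598, 0.0628]
ee_rot: [[-0.004, -1.0, 0.002], [-1.0, 0.004, -0.001], [0.001, -0.002, -1.0]]
force: [-0.9, 1.1, 4.4]
finger_gap: 0.0234
finger_force: 29.9
```

apply_moves --plan '[[15,[0,0,1],0],[15,[0,0,2],0],[15,[0,0,2],0]]'

```text
time_s: 23.73
tcp_pos: [0.5655, -0.26, 0.0624]
ee_rot: [[-0.003, -1.0, 0.003], [-1.0, 0.003, -0.001], [0.001, -0.003, -1.0]]
force: [-3.2, 3.5, 16.2]
finger_gap: 0.0235
finger_force: 30.0
```

apply_moves --plan '[[40,[0,0,-2],0],[40,[0,0,-2],0],[40,[0,0,-2],0],[40,[0,0,-2],0],[40,[0,0,-30],0],[40,[0,0,-70],0],[40,[-60,0,-110],0],[40,[-120,40,-180],0],[40,[-120,40,-180],0],[40,[-120,40,-180],0],[40,[-120,40,-180],0]]'

```text
time_s: 24.65
tcp_pos: [0.5256, -0.137, 0.2454]
ee_rot: [[-0.002, -1.0, 0.008], [-1.0, 0.002, -0.0], [0.0, -0.008, -1.0]]
force: [0.5, -0.1, 0.1]
finger_gap: 0.0403
finger_force: 0.0
```

```bash
python3 - <<'E'
from h import *
o=arm.get_obs();print(o['tcp_pos'],o['force'])
im=look(['stopper_small','stopper_medium'],dz=.032)
look(['wine_cork_a'])
t=arm.snapshot('top')
a=cv2.resize(im[0:250],(768,375)); b=cv2.resize(t[150:250,80:358],(622,224))
c=np.zeros((599,768,3),np.uint8); c[:375]=a; c[375:599,:622]=b
cv2.imwrite('pics/w12.png',c[:,:,::-1])
E
```

```text
[ 0.5255618  -0.13703709  0.24538075] [ 0.48232523 -0.13064529  0.09053201]
stopper_small 0.55 xy [ 0.5633 -0.256 ] rect [214.  43.  48.  51.] model size [49. 53.] rgb [227 195 145]
stopper_medium 0.63 xy [ 0.4328 -0.266 ] rect [351.  31.  63.  59.] model size [65. 69.] rgb [222 192 144]
wine_cork_a 0.94 xy [ 0.4968 -0.1668] rect [278. 136.  26.  24.] model size [24. 26.] rgb [202 176 138]
```

View pics/w12.png

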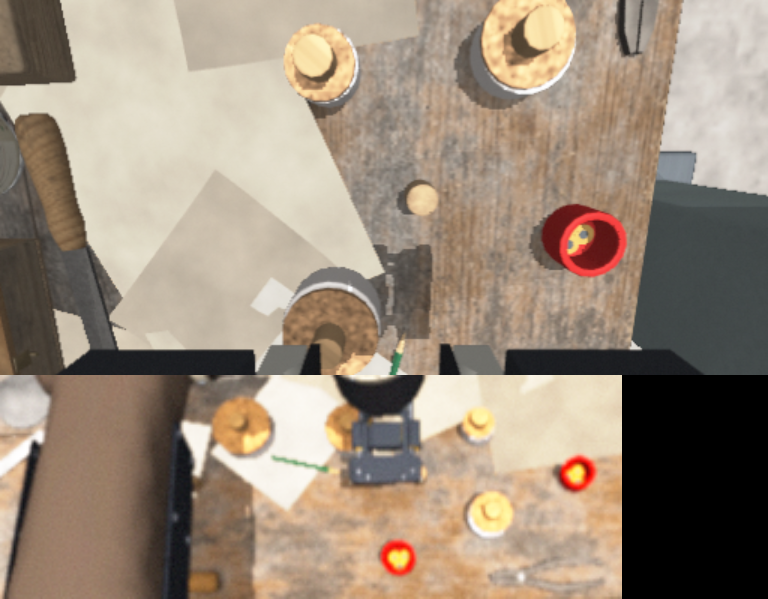

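The small stopper at (321,64), medium at (528,42) and large at (332,310) all sit on their rims. Cork b is still standing at (421,199). The largest was confirmed earlier. I'll hand in.

```bash
python3 -c "
from plant import arm
print(arm.close_job())"
```

```text
the job is handed in; nothing more can be done
None
```

All four stoppers are in their matching jars with the flanges on the rims, the jars and both wine corks looked undisturbed in the pictures, and the job was handed in at about 25 s of the 106 s allowed; no verdict was returned.

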